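# Assemble a slip clutch on its spindle stand

### The job

Assemble the winder's slip clutch on the blue stand's upright spindle, from the bottom up: the red friction disc onto the stand's flange, then the larger plywood gear with the bored hub (hub up), then the white friction ring round that hub, then the steel pressure plate, and last the brass collar, each seated flat on the part below and let go. Leave the small plywood gear and the little wooden chair where they are.

Things in the scene. Friction and masses are not known exactly. Their poses are not given: they have to be found in the camera images.
- clutch_stand: Fixed stand: round blue foot 84 mm across (7 mm high at the rim, with three bolt heads up to 10 mm), in its centre a dark steel flange 50 mm across whose flat top is 22 mm above the bench, and from it an upright bright steel spindle of 12 mm diameter, straight up to 58 mm above the bench, then tapering to a blunt 3 mm nose at 68 mm. Origin: on the spindle's axis at bench height, z up. It stands in another place each time.
- flange_face (a point): The point on the spindle's axis at the height of the flange's top (22 mm above the bench), z up. With the clutch complete the undersides lie above it by: red disc 0, gear 6, white ring 16, steel plate 23, brass collar 29 mm.
- red_disc: Red fibre friction disc, 52 mm outside, 6 mm thick, with a 15 mm hole; about 30 g. Free; at the start it lies flat on the bench, axis upright (z up, yaw random and of no matter). Origin: centre of its underside.
- ply_drive_gear: Toothed plywood gear of the clutch, 59 mm over the teeth, 10 mm thick, with a 15 mm through hole; on its upper face a round tapered hub 5 mm high, 24 mm across at its foot and 20 mm at its top; about 50 g. At the start the hub is up. Free; at the start it lies flat on the bench, axis upright (z up, yaw random and of no matter). Origin: centre of its underside.
- white_ring: White plastic friction ring, 52 mm outside, 30 mm hole (it fits round the gear's hub), 7 mm thick; about 30 g. Free; at the start it lies flat on the bench, axis upright (z up, yaw random and of no matter). Origin: centre of its underside.
- steel_plate: Bright steel pressure plate, plain disc 48 mm outside, 6 mm thick, 15 mm hole, four small dark pin holes; about 80 g. Free; at the start it lies flat on the bench, axis upright (z up, yaw random and of no matter). Origin: centre of its underside.
- brass_collar: Knurled brass collar, 28 mm outside, 12 mm high, 15 mm hole; about 60 g. Free; at the start it lies flat on the bench, axis upright (z up, yaw random and of no matter). Origin: centre of its underside.
- small_gear: Bystander: small plywood gear of another model, 42 mm across, 9 mm thick, no hub. Loose. Origin: centre of its underside.
- chair: Bystander: little wooden model chair, 34 x 48 mm, 53 mm high. Loose. Origin: centre of its underside.
There are look-alikes about, which are no part of the job. What is shaped like the red_disc but green is not meant. Leave any purple look-alike of the steel_plate alone.

How it is judged (in metres and radians):
On the way, in this order (a step that is already met when the one before it is completed fails the run):
1. the red disc lies flat on the stand's flange (horizontal distance between red_disc and flange_face below 0.004 m and z of red_disc in the frame of flange_face between -0.002 and 0.002 m and angle between red_disc's own z axis and vertical below 0.07 rad), for 0.2 s.
2. the plywood gear lies flat on the red disc, hub up (horizontal distance between ply_drive_gear and flange_face below 0.004 m and z of ply_drive_gear in the frame of flange_face between 0.004 and 0.008 m and angle between ply_drive_gear's own z axis and vertical below 0.07 rad), for 0.2 s.
3. the white ring lies flat on the gear, round its hub (horizontal distance between white_ring and flange_face below 0.007 m and z of white_ring in the frame of flange_face between 0.014 and 0.018 m and angle between white_ring's own z axis and vertical below 0.07 rad), for 0.2 s.
4. the steel plate lies flat on the white ring (horizontal distance between steel_plate and flange_face below 0.004 m and z of steel_plate in the frame of flange_face between 0.021 and 0.025 m and angle between steel_plate's own z axis and vertical below 0.07 rad), for 0.2 s.
5. the brass collar sits on the steel plate (horizontal distance between brass_collar and flange_face below 0.004 m and z of brass_collar in the frame of flange_face between 0.027 and 0.031 m and angle between brass_collar's own z axis and vertical below 0.07 rad), for 0.2 s.
At the end, for the whole second after the job is handed in: All five parts sit on the spindle in order, released and at rest: undersides 0, 6, 16, 23 and 29 mm above the flange (each within 2 mm), within 4 mm of its axis (white ring 7 mm), tilt below 0.07 rad. Small gear and chair within 20 mm of their start (all of step 1 and all of step 2 and all of step 3 and all of step 4 and all of step 5 and linear speed of each of red_disc, ply_drive_gear, white_ring, steel_plate, brass_collar below 0.02 m/s and contact force between the fingers and red_disc below 0.1 N and contact force between the fingers and ply_drive_gear below 0.1 N and contact force between the fingers and white_ring below 0.1 N and contact force between the fingers and steel_plate below 0.1 N and contact force between the fingers and brass_collar below 0.1 N and distance of each of small_gear, chair from where it was at the start of the episode below 0.02 m); the robot touches nothing.
It fails at once if the small solid plywood gear is pushed or carried away (30 mm) (distance of small_gear from where it was at the start of the episode above 0.03 m).
It fails at once if the little wooden chair is pushed or carried away (30 mm) (distance of chair from where it was at the start of the episode above 0.03 m).
It also fails if it takes over 104 s, if anything falls off the work surface, if the arm or the gripper's body presses on something with over 40 N, if the wrist force passes 120 N, or if a joint passes its speed limit or range.

### The arm

A 6-joint arm with a two-finger parallel gripper is mounted at the origin on a cart in front of the work surface, level with it; the furniture and walls round the work are solid. World frame = base frame: x ahead of the robot, y to its left, z up, the work surface at z = 0. Lengths are in m, angles in degrees, forces in N, time in s.
With the tool pointing down it reaches from about 0.25 to 0.725 m from the base axis. Payload 9.7 kg.
Tool frame: the origin (TCP) lies on the centre line of the jaws, within the pads' length; the fingertips stand 17 mm ahead of it and the grasp point (between the pads) lies 2 mm behind it (bot.tip_extent is the distance from the TCP to the fingertips, in m); z points along the fingers, y is the line along which they close (so a half turn about z gives the same grasp; the last joint's range is limited). The gripper opens to 85 mm and grips with 20 to 120 N. Pads are 22 mm wide; open, the fingers measure 114 mm over their backs; the gripper's body (76 mm by 85 mm) begins 54 mm behind the grasp point. The pads swing forward as they close: fully open they stand 13 mm farther back than shut.
Start: joints at [71.677, 4.979, 10.078, 95.1, 0, 90], TCP at [0.173, 0.522, 0.248] pointing down, gripper open.
Joint ranges: [-179.16, 179.16], [-48.56, 103.87], [-65.8, 70.77], [-126.05, 130.52], [-82.76, 87.17], [-180, 180]. Speed limits (degrees/s): [127.2, 127.2, 147.25, 180, 180, 180].

### API

Orientations are given as [roll, pitch, yaw] about the fixed x, y, z axes, in that order (R = Rz(yaw) Ry(pitch) Rx(roll)).
In Python, from workcell import bot gives the robot as it stands.
- The arm moves only by the tool carry_out, never from a script. Its argument "moves" is text: rows parted by semicolons, each of 7 numbers parted by spaces: the shift along the tool's x, y, z in mm, then the turn, a rotation vector about the tool's x, y, z in degrees, then the finger opening in mm, from 0 to 85.4. A call has 1 to 20 rows; each row is the pose to reach, as a shift and turn from the pose commanded when the call began, along the tool's axes at that moment; what a row does not reach only later rows make up. A row lasts 1/10 s, in which the tool goes at most 50 mm and 8.59 degrees, less where a joint would pass 70% of its speed; a pose out of reach is approached as far as the arm can. A call with a gripper value outside its range is refused whole. The fingers move at their own pace and stop on an object; "force" is the grip in N (left out, the last holds). Time passes only in rows, so rows that repeat a pose let the fingers close. It gives the time, the measured TCP pose, the force, the opening and the grip force at its end, in the units of the state.
- bot.get_obs(): the state, without advancing time (a new reading comes with each control period).
- bot.camera(name): name is "side" or "top" or "wrist"; returns a dict with "img" (400x640x3 uint8, red, green, blue), "mtx" (3x3 intrinsics, pixels), "k1" (the pictures are not rectified: a ray, as slopes to the right and down, at radius r is drawn at 1 + k1 r^2 times it, then the intrinsics apply), "position" and "orientation" of the camera in the world; the wrist camera has in their place "mount" (4x4, takes a point from camera to tool coordinates, whose origin is the TCP and whose axes are the flange's). Camera axes: x right, y up, looking along -z (the intrinsics and any distortion apply to the point x, -y, -z); pixel columns grow to the right and rows downward; lengths in m; the calibration is good to about 2 mm. A picture is of the moment at which its call begins: read the wrist's pose just before it. There is no depth.
- bot.job_done(): hands the job in; it is judged then, once.
The state is a dict: "time": time; "q": joint angles; "qd": joint speeds; "joint_efforts": joint torques, N m; "ee_pos": TCP position; "tcp_rot": TCP orientation; "wrist_force": force on the tool from outside, world axes, zero at the start; "torque": the same for the moment, N m; "opening": finger opening in m; "grasp_force": force on a finger pad.
Only numpy, scipy, OpenCV 4.12 (cv2) and the standard library are available. Lean on these libraries where they do the work, as an engineer would, in place of code of your own. Each camera call takes 0.05 s, during which the arm holds its last target. There are 200 camera calls.

## Working session

There is one attempt and no reset: what is moved stays moved. The work goes in short steps, Python scripts to look and compute and a tool call to move; the robot and the scene stay as the last step left them, time stands still between calls to the robot, and variables do not carry over. Pictures are saved under pics/ and viewed, at most 16 in all, crops included, and the job is handed in when it is done.

Besides the shell and the picture viewer there is one more tool, called after "Emit:" as name(argument=value, ...), one argument or row to a line, values as JSON. carry_out: Moves the arm, as the interface text tells. Its arguments: {"type":"object","properties":{"moves":{"type":"string"},"force":{"type":"number"}},"required":["moves"]}

```bash
mkdir -p pics; ls; python3 - <<'E'
from workcell import bot
import cv2
o=bot.get_obs();print(o)
for n in("top","side"):
    c=bot.camera(n);cv2.imwrite(f"pics/{n}0.png",c["img"][...,::-1]);print(n,{k:v for k,v in c.items() if k!="img"})
c=bot.camera("wrist");cv2.imwrite("pics/w0.png",c["img"][...,::-1]);print({k:v for k,v in c.items() if k!="img"})
E
```

```text
pics
{'time': 0.0, 'q': array([7.16778322e+01, 5.01053555e+00, 1.00329490e+01, 9.50986193e+01,
       2.09076571e-03, 9.00004847e+01]), 'qd': array([-0.01019654,  0.0512486 , -0.00290262, -0.05794658,  0.08716104,
       -0.07408613]), 'joint_efforts': array([ 5.79599655e-04, -5.20388496e+01,  4.64799964e+01,  1.64557330e-02,
       -3.24959183e-05,  1.12498401e-05]), 'ee_pos': array([0.1728227 , 0.52192125, 0.24757499]), 'tcp_rot': array([-1.79923794e+02, -2.09011925e-03,  1.61677345e+02]), 'wrist_force': array([0.19107866, 0.14598624, 0.21925176]), 'torque': array([-0.04756859, -0.06263265,  0.01739986]), 'grasp_force': 0.0, 'opening': 0.08555321553572368}
top {'mtx': array([[400.38415439,   0.        , 323.08955502],
       [  0.        , 400.38415439, 202.9985998 ],
       [  0.        ,   0.        ,   1.        ]]), 'k1': 0.020818565843417142, 'position': array([0.39708977, 0.02174319, 0.90028953]), 'orientation': array([  6.85909827,   0.51859455, -91.47684373])}
side {'mtx': array([[371.78015722,   0.        , 316.99779012],
       [  0.        , 371.78015722, 202.46665806],
       [  0.        ,   0.        ,   1.        ]]), 'k1': -0.041023066830743596, 'position': array([ 0.5164724 , -0.6738216 ,  0.53251423]), 'orientation': array([56.31747658,  0.84903236,  2.25564581])}
{'mtx': array([[324.29867518,   0.        , 311.92874168],
       [  0.        , 324.29867518, 197.69733879],
       [  0.        ,   0.        ,   1.        ]]), 'k1': -0.010822181064976183, 'mount': array([[ 1.32682293e-05,  9.51643491e-01,  3.07204599e-01,
         7.84155912e-02],
       [ 9.99999812e-01,  1.75783276e-04, -5.87723092e-04,
         9.83357282e-05],
       [-6.13304286e-04,  3.07204549e-01, -9.51643310e-01,
        -1.25482795e-01],
       [ 0.00000000e+00,  0.00000000e+00,  0.00000000e+00,
         1.00000000e+00]])}
```

View pics/top0.png

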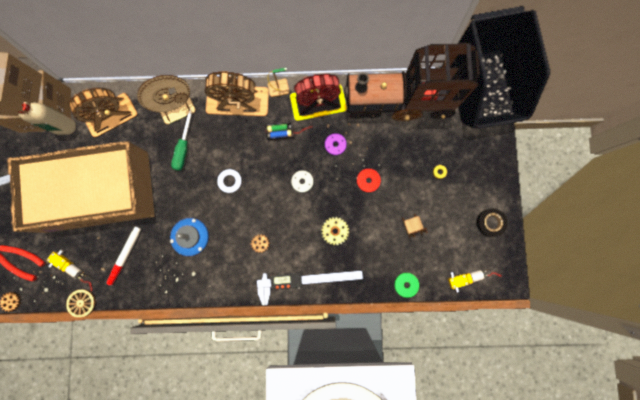

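View pics/side0.png

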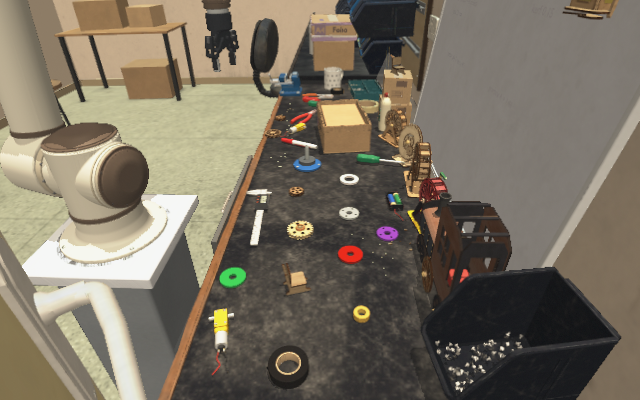

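```bash
cat >h.py <<'E'
import numpy as np,cv2
from scipy.spatial.transform import Rotation as R
from workcell import bot
F=np.diag([1,-1,-1.])
def pose(c,obs=None):
    if "mount" in c:
        T=np.eye(4);T[:3,:3]=R.from_euler("xyz",obs["tcp_rot"],degrees=True).as_matrix();T[:3,3]=obs["ee_pos"]
        M=T@c["mount"];return M[:3,:3],M[:3,3]
    return R.from_euler("xyz",c["orientation"],degrees=True).as_matrix(),c["position"]
def D(c):return np.array([c["k1"],0,0,0,0])
def unproj(c,P,uv,z):
    n=cv2.undistortPoints(np.float64(uv).reshape(-1,1,2),c["mtx"],D(c)).reshape(-1,2)
    d=(P[0]@F@np.c_[n,np.ones(len(n))].T).T
    return P[1]+d*((z-P[1][2])/d[:,2])[:,None]
def proj(c,P,X):
    x=((np.atleast_2d(X)-P[1])@P[0])@F
    return cv2.projectPoints(x,np.zeros(3),np.zeros(3),c["mtx"],D(c))[0].reshape(-1,2)
def snap(n):
    o=bot.get_obs();c=bot.camera(n);return c,pose(c,o)
E
python3 - <<'E'
from h import *
c,P=snap("top");c2,P2=snap("side")
print(bot.tip_extent)
im=c["img"].astype(int)
for n,u,v,z,m in [("white",229,181,.007,14),("steel",302,181,.006,14),("red",369,180,.006,15),("brass",440,172,.012,10),("gear",335,231,.01,17),("stand",187,236,.007,23),("small",260,243,.009,12),("chair",414,226,.03,13),("green",407,285,.006,15),("purple",335,144,.006,13)]:
    w=im[v-m:v+m+1,u-m:u+m+1]; mask=(w.max(2)>100).astype(np.uint8)
    k=cv2.findContours(mask,cv2.RETR_EXTERNAL,cv2.CHAIN_APPROX_NONE)[0]
    k=cv2.convexHull(max(k,key=cv2.contourArea)).reshape(-1,2)+[u-m,v-m]
    X=unproj(c,P,k,z)[:,:2]
    (x,y),r=cv2.minEnclosingCircle(X.astype(np.float32))
    print(n,np.round([x,y],4),"diam",round(2*r,4),"side",proj(c2,P2,[x,y,z]).round(0),"top",proj(c,P,[x,y,z]).round(1))
E
```

```text
0.017
white [0.5629 0.2387] diam 0.0606 side [[349. 178.]] top [[229. 180.]]
steel [0.5568 0.0735] diam 0.0546 side [[349. 212.]] top [[302.  180.8]]
red [ 0.5521 -0.0802] diam 0.0658 side [[349. 254.]] top [[370. 181.]]
brass [ 0.5687 -0.2369] diam 0.0343 side [[361. 311.]] top [[439.8 171.3]]
gear [0.4429 0.0061] diam 0.0704 side [[300. 227.]] top [[333.2 230.2]]
stand [0.4422 0.3265] diam 0.0961 side [[308. 163.]] top [[189.4 234.4]]
small [0.4168 0.1671] diam 0.0666 side [[295. 191.]] top [[261. 244.]]
chair [ 0.4528 -0.1756] diam 0.0593 side [[298. 278.]] top [[417. 223.]]
green [ 0.3181 -0.1547] diam 0.0642 side [[231. 278.]] top [[408.3 285.5]]
purple [ 0.6418 -0.0064] diam 0.0565 side [[387. 233.]] top [[336.2 143.2]]
```

```bash
cat >>h.py <<'E'
def go(x,y,z,yaw=180.):
    "shift in mm and turn in deg (tool axes) from the present pose"
    o=bot.get_obs();Q=R.from_euler("xyz",o["tcp_rot"],degrees=True)
    s=Q.inv().apply(np.array([x,y,z])-o["ee_pos"])*1000
    t=(Q.inv()*R.from_euler("xyz",[180,0,yaw],degrees=True)).as_rotvec(degrees=True)
    return s.round(1),t.round(2)
E
python3 -c "
from h import *
print(go(.442,.3265,.16))"
```

```text
(array([-317., -101.,   88.]), array([ -0.03,  -0.  , -18.32]))
```

Emit:
carry_out(
  moves="-317 -101 88 0 0 -18.3 85;-317 -101 88 0 0 -18.3 70;-317 -101 88 0 0 -18.3 70;-317 -101 88 0 0 -18.3 70;-317 -101 88 0 0 -18.3 70;-317 -101 88 0 0 -18.3 70;-317 -101 88 0 0 -18.3 70;-317 -101 88 0 0 -18.3 70;-317 -101 88 0 0 -18.3 70;-317 -101 88 0 0 -18.3 70;-317 -101 88 0 0 -18.3 70",
  force=30,
)

```text
time: 1.35
ee_pos: [0.4413, 0.3276, 0.1609]
tcp_rot: [180.0, 0.0, -179.9]
wrist_force: [-1.1, 0.3, -0.6]
opening: 0.0697
grasp_force: 0.0
```

```bash
python3 - <<'E'
from h import *
c,P=snap("wrist")
cv2.imwrite("pics/w1.png",c["img"][...,::-1])
o=bot.get_obs();print(o["ee_pos"],o["tcp_rot"],P[1])
for z in(.022,.068,.007):print(proj(c,P,[.442,.3265,z]))
E
```

```text
[0.44132513 0.32761216 0.16082652] [ 1.79966395e+02  3.29556648e-02 -1.79912934e+02] [0.36284953 0.32744422 0.28630127]
[[310.36027858 190.56925944]]
[[310.13288619 209.01490309]]
[[310.41961199 185.75779242]]
```

View pics/w1.png

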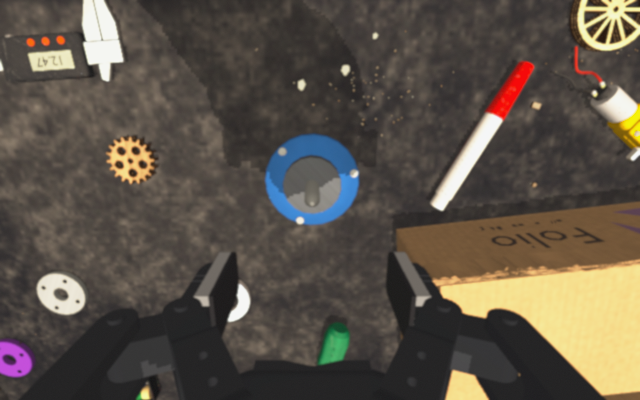

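```bash
cat >>h.py <<'E'
from scipy.optimize import least_squares
def fit(c,P,mask,z):
    k=cv2.findContours(mask.astype(np.uint8),cv2.RETR_EXTERNAL,cv2.CHAIN_APPROX_NONE)[0]
    k=cv2.convexHull(max(k,key=cv2.contourArea)).reshape(-1,2)
    X=unproj(c,P,k,z)[:,:2]
    s=least_squares(lambda p:np.hypot(*(X-p[:2]).T)-p[2],[*X.mean(0),.025],loss="soft_l1",f_scale=.0005)
    return s.x[:2].round(4),"diam",(2*s.x[2]).round(4),"rms",np.sqrt((s.fun**2).mean()).round(5)
def window(c,uv,r):
    m=np.zeros(c["img"].shape[:2],bool);u,v=np.int32(np.round(uv));m[max(v-r,0):v+r,max(u-r,0):u+r]=1;return m
E
python3 - <<'E'
from h import *
c,P=snap("wrist")
h=cv2.cvtColor(c["img"],cv2.COLOR_RGB2HSV).astype(int)
w=window(c,(312,180),60)
print(fit(c,P,w&(abs(h[...,0]-107)<15)&(h[...,1]>120)&(h[...,2]>60),.005))
print("flange",fit(c,P,window(c,(312,184),34)&(h[...,1]<70)&(h[...,2]>30),.022))
cv2.imwrite("pics/w1c.png",cv2.resize(c["img"][120:240,250:380,::-1],None,fx=5,fy=5,interpolation=cv2.INTER_CUBIC)[:600])
print("box",unproj(c,P,[(395,215),(398,228),(434,278)],.0),unproj(c,P,[(398,228),(434,278)],.06))
E
```

```text
(array([0.4381, 0.3277]), 'diam', np.float64(0.0839), 'rms', np.float64(0.00017))
flange (array([0.4372, 0.3276]), 'diam', np.float64(0.0492), 'rms', np.float64(0.00026))
box [[0.47259863 0.40642281 0.        ]
 [0.48591468 0.41037872 0.        ]
 [0.54073359 0.45149529 0.        ]] [[0.46012208 0.39299469 0.06      ]
 [0.50345112 0.42549336 0.06      ]]
```

View pics/w1c.png

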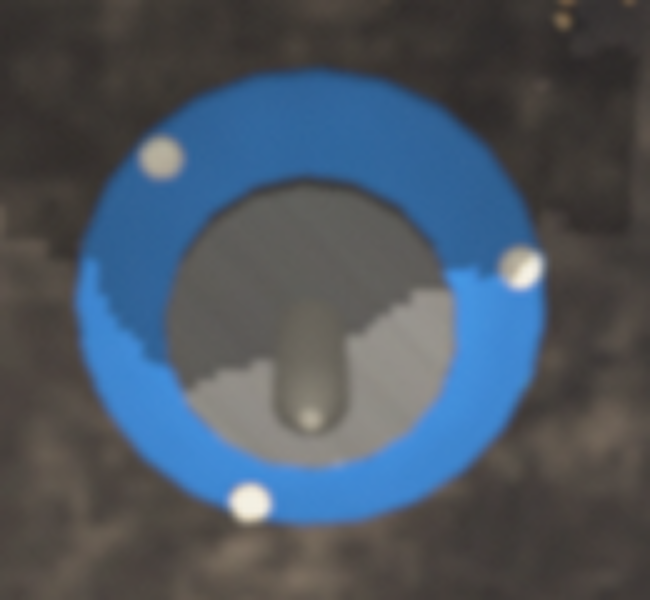

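```bash
python3 - <<'E'
from h import *
c,P=snap("wrist")
print(unproj(c,P,[(311/5+249.6,418/5+119.6)],.068))
print(go(.552,-.080,.13))
E
```

```text
[[0.43763659 0.32761943 0.068     ]]
(array([-110. , -407.6,   30.6]), array([0.03, 0.03, 0.07]))
```

Emit:
carry_out(
  moves="-110 -408 31 0 0 0 70;-110 -408 31 0 0 0 70;-110 -408 31 0 0 0 70;-110 -408 31 0 0 0 70;-110 -408 31 0 0 0 70;-110 -408 31 0 0 0 70;-110 -408 31 0 0 0 70;-110 -408 31 0 0 0 70;-110 -408 31 0 0 0 70;-110 -408 31 0 0 0 70;-110 -408 31 0 0 0 70;-110 -408 31 0 0 0 70",
)

```text
time: 2.7
ee_pos: [0.5518, -0.0802, 0.1295]
tcp_rot: [180.0, 0.0, -179.9]
wrist_force: [0.2, -0.5, 0.2]
opening: 0.0701
grasp_force: 0.0
```

```bash
python3 - <<'E'
from h import *
c,P=snap("wrist")
cv2.imwrite("pics/w2.png",c["img"][...,::-1])
o=bot.get_obs();print(o["ee_pos"],o["tcp_rot"])
h=cv2.cvtColor(c["img"],cv2.COLOR_RGB2HSV).astype(int)
uv=proj(c,P,[.552,-.08,.006])[0];print(uv)
m=window(c,uv,60)&((h[...,0]<10)|(h[...,0]>170))&(h[...,1]>140)&(h[...,2]>60)
print(fit(c,P,m,.006)); print(go(.552,-.08,.02))
E
```

```text
[ 0.55184275 -0.08011629  0.12958315] [ 1.79992513e+02  1.72271983e-02 -1.79923673e+02]
[311.97086803 195.45558197]
(array([ 0.5546, -0.0774]), 'diam', np.float64(0.0536), 'rms', np.float64(0.00017))
(array([-1.000e-01,  1.000e-01,  1.096e+02]), array([0.01, 0.02, 0.08]))
```

View pics/w2.png

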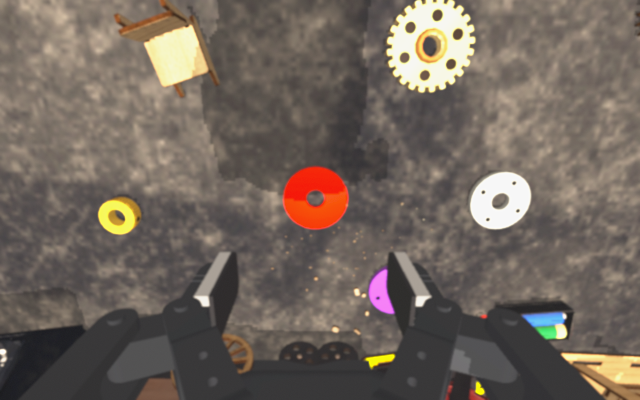

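Emit:
carry_out(
  moves="-2.8 2.8 45 0 0 0 66;-2.8 2.8 85 0 0 0 62;-2.8 2.8 105 0 0 0 62;-2.8 2.8 113 0 0 0 62;-2.8 2.8 114.5 0 0 0 62;-2.8 2.8 114.5 0 0 0 62;-2.8 2.8 114.5 0 0 0 50;-2.8 2.8 114.5 0 0 0 46;-2.8 2.8 114.5 0 0 0 46;-2.8 2.8 114.5 0 0 0 46;-2.8 2.8 114.5 0 0 0 46;-2.8 2.8 114.5 0 0 0 46",
  force=30,
)

```text
time: 3.95
ee_pos: [0.5558, -0.0786, 0.017]
tcp_rot: [180.0, 0.2, 180.0]
wrist_force: [-2.0, 1.6, 6.5]
opening: 0.0494
grasp_force: 29.9
```

```bash
python3 - <<'E'
from h import *
o=bot.get_obs();print(o["ee_pos"],o["opening"],o["grasp_force"],o["wrist_force"])
c,P=snap("wrist")
cv2.imwrite("pics/w3.png",c["img"][...,::-1])
E
```

```text
[ 0.555773   -0.07863783  0.01704638] 0.04939829095345746 29.85993118956685 [-1.98420955  1.63726857  6.54883244]
```

View pics/w3.png

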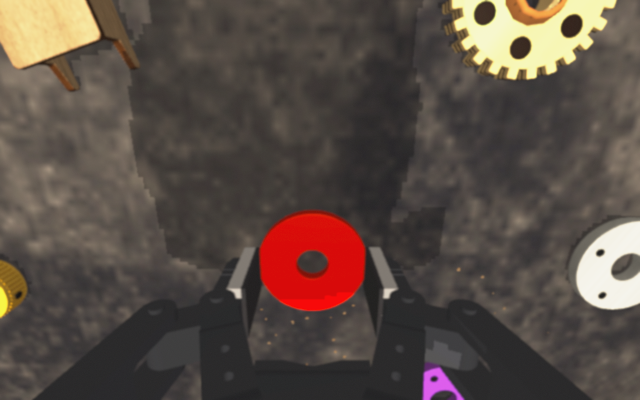

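```bash
python3 - <<'E'
from h import *
c,P=snap("wrist")
h=cv2.cvtColor(c["img"],cv2.COLOR_RGB2HSV).astype(int)
m=window(c,(313,262),60)&((h[...,0]<10)|(h[...,0]>170))&(h[...,1]>140)&(h[...,2]>100)
print(fit(c,P,m,.006),fit(c,P,m,.003))
k=c["img"][255:275,300:326].max(2)<110
v,u=np.nonzero(k);print(unproj(c,P,[(u.mean()+300,v.mean()+255)],.003),k.sum())
E
```

```text
(array([ 0.5541, -0.0785]), 'diam', np.float64(0.053), 'rms', np.float64(0.00046)) (array([ 0.5558, -0.0785]), 'diam', np.float64(0.0541), 'rms', np.float64(0.00047))
[[ 0.55570708 -0.07833068  0.003     ]] 430
```

Emit:
carry_out(
  moves="0 0 -10 0 0 0 46;0 0 -40 0 0 0 46;0 0 -80 0 0 0 46;0 0 -110 0 0 0 46;30 100 -110 0 0 0 46;60 200 -110 0 0 0 46;90 300 -110 0 0 0 46;115 404 -110 0 0 0 46;115 404 -110 0 0 0 46;115 404 -110 0 0 0 46;115 404 -110 0 0 0 46;115 404 -110 0 0 0 46;115 404 -110 0 0 0 46;115 404 -110 0 0 0 46;115 404 -110 0 0 0 46",
)

```text
time: 5.55
ee_pos: [0.4399, 0.3255, 0.1256]
tcp_rot: [180.0, 0.0, -180.0]
wrist_force: [-0.4, -0.1, -0.7]
opening: 0.0493
grasp_force: 31.3
```

```bash
python3 - <<'E'
from h import *
o=bot.get_obs();print(o["ee_pos"],o["tcp_rot"],o["opening"],o["grasp_force"],o["wrist_force"])
c,P=snap("wrist")
cv2.imwrite("pics/w4.png",c["img"][...,::-1])
h=cv2.cvtColor(c["img"],cv2.COLOR_RGB2HSV).astype(int)
m=window(c,(313,262),60)&((h[...,0]<10)|(h[...,0]>170))&(h[...,1]>140)&(h[...,2]>100)
z=o["ee_pos"][2]
print(fit(c,P,m,z-.011),fit(c,P,m,z-.014))
E
```

```text
[0.43989289 0.32554053 0.12561225] [ 1.79991748e+02  4.22815778e-02 -1.79961790e+02] 0.04929563105729873 31.255154628306627 [-0.40717452 -0.1488863  -0.67788865]
(array([0.4383, 0.3257]), 'diam', np.float64(0.0525), 'rms', np.float64(0.0004)) (array([0.44  , 0.3257]), 'diam', np.float64(0.0536), 'rms', np.float64(0.00041))
```

View pics/w4.png

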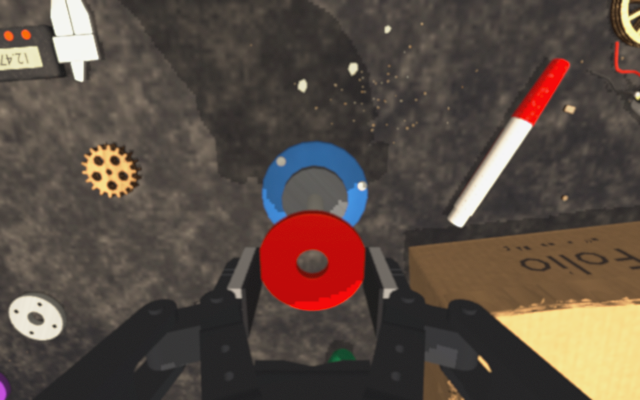

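Emit:
carry_out(
  moves="1 2 0 0 0 0 46;1 2 20 0 0 0 46;1 2 35 0 0 0 46;1 2 42 0 0 0 46;1 2 48 0 0 0 46;1 2 54 0 0 0 46;1 2 60 0 0 0 46;1 2 60 0 0 0 46;1 2 60 0 0 0 46",
)

```text
time: 6.5
ee_pos: [0.4389, 0.3274, 0.0649]
tcp_rot: [180.0, 0.0, 180.0]
wrist_force: [0.5, -0.5, -0.2]
opening: 0.0486
grasp_force: 31.3
```

Emit:
carry_out(
  moves="0 0 12 0 0 0 46;0 0 21 0 0 0 46;0 0 24 0 0 0 46;0 0 25.5 0 0 0 46;0 0 25.5 0 0 0 46;0 0 25.5 0 0 0 46",
)

```text
time: 7.1
ee_pos: [0.4389, 0.3274, 0.0392]
tcp_rot: [-180.0, -0.0, 180.0]
wrist_force: [-0.4, -0.3, 0.2]
opening: 0.0495
grasp_force: 31.3
```

Emit:
carry_out(
  moves="0 0 1 0 0 0 46;0 0 1 0 0 0 46;0 0 1 0 0 0 62;0 0 1 0 0 0 66;0 0 1 0 0 0 68;0 0 1 0 0 0 68;0 0 -40 0 0 0 68;0 0 -85 0 0 0 68;0 0 -100 0 0 0 68;0 0 -100 0 0 0 68;0 0 -100 0 0 0 68",
)

```text
time: 8.2
ee_pos: [0.4388, 0.3273, 0.1386]
tcp_rot: [-180.0, -0.0, 180.0]
wrist_force: [0.2, -0.0, -0.2]
opening: 0.0678
grasp_force: 0.0
```

```bash
python3 - <<'E'
from h import *
o=bot.get_obs();print(o["ee_pos"],o["wrist_force"])
c,P=snap("wrist")
h=cv2.cvtColor(c["img"],cv2.COLOR_RGB2HSV).astype(int)
uv=proj(c,P,[.4376,.3276,.028])[0]
m=window(c,uv,60)&((h[...,0]<10)|(h[...,0]>170))&(h[...,1]>140)&(h[...,2]>60)
print(uv,fit(c,P,m,.028))
cv2.imwrite("pics/w5.png",cv2.resize(c["img"][130:250,250:380,::-1],None,fx=4,fy=4,interpolation=cv2.INTER_CUBIC))
print(go(.4429,.0061,.135))
E
```

```text
[0.43880399 0.32729329 0.13857072] [ 0.15347649 -0.0437299  -0.16951034]
[312.19149674 198.91909415] (array([0.4374, 0.3276]), 'diam', np.float64(0.0515), 'rms', np.float64(0.00033))
(array([  -4.5, -321. ,    3.2]), array([-0.06, -0.08, -0.02]))
```

View pics/w5.png

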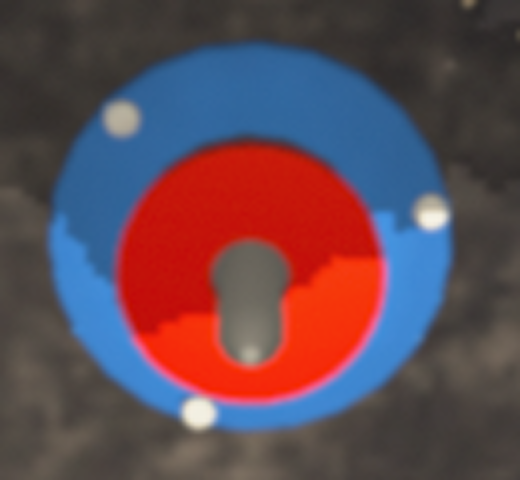

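Emit:
carry_out(
  moves="-4.5 -321 3 0 0 0 72;-4.5 -321 3 0 0 0 72;-4.5 -321 3 0 0 0 72;-4.5 -321 3 0 0 0 72;-4.5 -321 3 0 0 0 72;-4.5 -321 3 0 0 0 72;-4.5 -321 3 0 0 0 72;-4.5 -321 3 0 0 0 72;-4.5 -321 3 0 0 0 72;-4.5 -321 3 0 0 0 72",
)

```text
time: 9.25
ee_pos: [0.4429, 0.007, 0.1354]
tcp_rot: [180.0, -0.1, -180.0]
wrist_force: [0.2, -0.4, 0.5]
opening: 0.0723
grasp_force: 0.0
```

```bash
python3 - <<'E'
from h import *
o=bot.get_obs();print(o["ee_pos"],o["wrist_force"])
c,P=snap("wrist")
h=c["img"].astype(int)
uv=proj(c,P,[.4429,.0061,.01])[0]
m=window(c,uv,60)&(h[...,0]>110)
print(uv,fit(c,P,m,.01))
cv2.imwrite("pics/w6.png",c["img"][...,::-1])
E
```

```text
[0.44292347 0.00704462 0.13544799] [ 0.23424772 -0.3878793   0.45067548]
[310.56192272 194.76021203] (array([0.442 , 0.0028]), 'diam', np.float64(0.0627), 'rms', np.float64(0.00619))
```

View pics/w6.png

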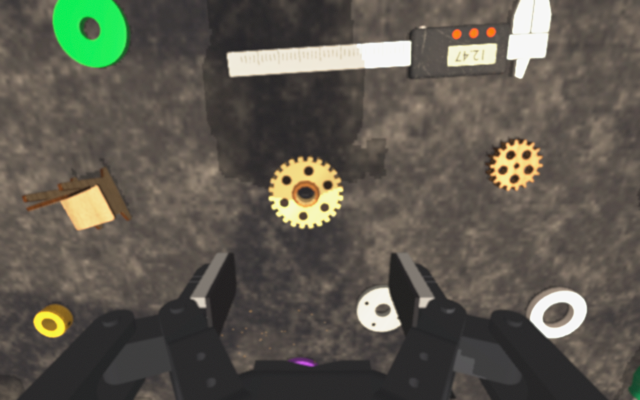

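```bash
python3 - <<'E'
from h import *
c,P=snap("wrist")
h=c["img"].astype(int)
m=window(c,(306,192),45)&(h[...,0]-h[...,2]>25)
print(m.sum(),fit(c,P,m,.01),fit(c,P,m,.008))
print(unproj(c,P,[(306,192.5)],.015), go(.442,.003,.0185))
E
```

```text
4130 (array([0.4418, 0.002 ]), 'diam', np.float64(0.0624), 'rms', np.float64(0.00041)) (array([0.4424, 0.002 ]), 'diam', np.float64(0.0629), 'rms', np.float64(0.00041))
[[0.43967247 0.00269407 0.015     ]] (array([  1. ,  -4.3, 117.3]), array([ 0.  , -0.04,  0.06]))
```

```bash
python3 - <<'E'
from h import *
c,P=snap("wrist")
cv2.imwrite("pics/w7.png",cv2.resize(c["img"][145:240,256:356,::-1],None,fx=6,fy=6,interpolation=cv2.INTER_CUBIC))
E
```

```text
(no output)
```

View pics/w7.png

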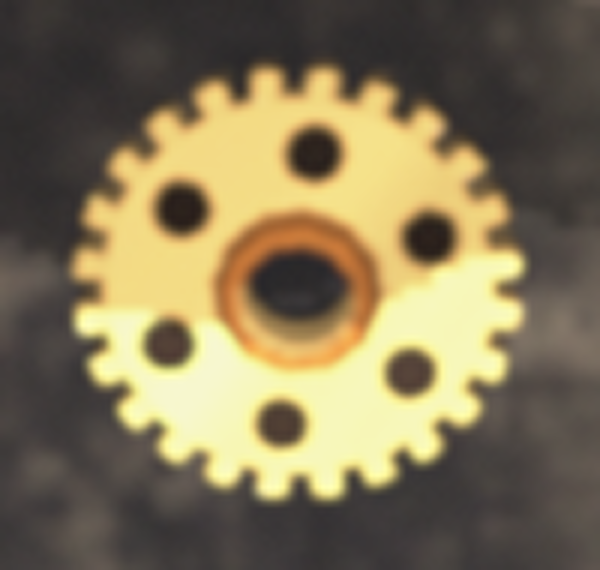

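Emit:
carry_out(
  moves="1 -4.8 45 0 0 0 72;1 -4.8 85 0 0 0 72;1 -4.8 107 0 0 0 72;1 -4.8 116 0 0 0 72;1 -4.8 117.4 0 0 0 72;1 -4.8 117.4 0 0 0 72;1 -4.8 117.4 0 0 0 58;1 -4.8 117.4 0 0 0 50;1 -4.8 117.4 0 0 0 50;1 -4.8 117.4 0 0 0 50;1 -4.8 117.4 0 0 0 50",
  force=30,
)

```text
time: 10.5
ee_pos: [0.4432, 0.0017, 0.0207]
tcp_rot: [180.0, 0.1, 180.0]
wrist_force: [-1.4, 0.8, 5.2]
opening: 0.0557
grasp_force: 30.5
```

Emit:
carry_out(
  moves="0 0 -10 0 0 0 50;0 0 -40 0 0 0 50;0 0 -80 0 0 0 50;0 0 -110 0 0 0 50;4 326 -110 0 0 0 50;4 326 -110 0 0 0 50;4 326 -110 0 0 0 50;4 326 -110 0 0 0 50;4 326 -110 0 0 0 50;4 326 -110 0 0 0 50;4 326 -110 0 0 0 50;4 326 -110 0 0 0 50;4 326 -110 0 0 0 50;4 326 -110 0 0 0 50",
)

```text
time: 11.9
ee_pos: [0.4385, 0.3269, 0.1295]
tcp_rot: [180.0, 0.0, 179.9]
wrist_force: [0.5, 0.3, 0.6]
opening: 0.0554
grasp_force: 32.1
```

```bash
python3 - <<'E'
from h import *
o=bot.get_obs();print(o["ee_pos"],o["tcp_rot"],o["opening"],o["grasp_force"],o["wrist_force"])
c,P=snap("wrist")
cv2.imwrite("pics/w8.png",c["img"][...,::-1])
h=c["img"].astype(int)
z=o["ee_pos"][2]
uv=proj(c,P,o["ee_pos"]-[0.001,0,.0107])[0]
m=window(c,uv,70)&(h[...,0]-h[...,2]>35)
print(uv,fit(c,P,m,z-.0107),fit(c,P,m,z-.013))
E
```

```text
[0.43854049 0.32687673 0.12951511] [1.79996605e+02 2.37379498e-02 1.79942016e+02] 0.055397985244558176 32.067037916276604 [0.54499184 0.31592013 0.58133562]
[311.74193221 264.87587282] (array([0.4369, 0.3271]), 'diam', np.float64(0.0607), 'rms', np.float64(0.0019)) (array([0.4382, 0.3271]), 'diam', np.float64(0.0618), 'rms', np.float64(0.00194))
```

View pics/w8.png

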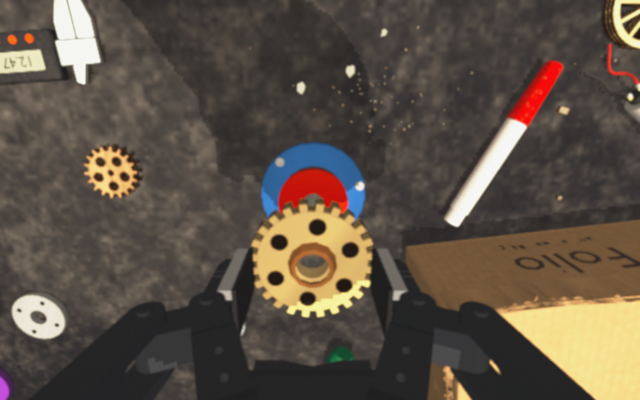

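Emit:
carry_out(
  moves="-0.6 0.6 0 0 0 0 50;-0.6 0.6 20 0 0 0 50;-0.6 0.6 34 0 0 0 50;-0.6 0.6 40 0 0 0 50;-0.6 0.6 46 0 0 0 50;-0.6 0.6 52 0 0 0 50;-0.6 0.6 60 0 0 0 50;-0.6 0.6 70 0 0 0 50;-0.6 0.6 77 0 0 0 50;-0.6 0.6 79 0 0 0 50;-0.6 0.6 79 0 0 0 50;-0.6 0.6 79 0 0 0 50",
)

```text
time: 13.15
ee_pos: [0.4391, 0.3283, 0.0501]
tcp_rot: [180.0, 0.0, 180.0]
wrist_force: [0.4, 0.3, 0.5]
opening: 0.0552
grasp_force: 32.1
```

Emit:
carry_out(
  moves="0 0 1 0 0 0 50;0 0 2 0 0 0 50;0 0 2 0 0 0 50;0 0 2 0 0 0 64;0 0 2 0 0 0 72;0 0 2 0 0 0 74;0 0 2 0 0 0 74;0 0 -40 0 0 0 74;0 0 -80 0 0 0 74;0 0 -90 0 0 0 74;0 0 -90 0 0 0 74;0 0 -90 0 0 0 74",
)

```text
time: 14.35
ee_pos: [0.4387, 0.328, 0.1387]
tcp_rot: [-180.0, -0.1, 180.0]
wrist_force: [0.2, 0.5, 0.7]
opening: 0.0742
grasp_force: 0.0
```

```bash
python3 - <<'E'
from h import *
o=bot.get_obs();print(o["ee_pos"],o["wrist_force"])
c,P=snap("wrist")
h=c["img"].astype(int)
uv=proj(c,P,[.4376,.3276,.038])[0]
m=window(c,uv,50)&(h[...,0]-h[...,2]>35)
print(uv,fit(c,P,m,.038))
cv2.imwrite("pics/w9.png",cv2.resize(c["img"][130:250,250:380,::-1],None,fx=4,fy=4,interpolation=cv2.INTER_CUBIC))
print(go(.5629,.2387,.135))
E
```

```text
[0.43872042 0.32799835 0.13870823] [0.19447406 0.46039729 0.6905819 ]
[311.30641827 203.26128091] (array([0.4379, 0.3286]), 'diam', np.float64(0.0608), 'rms', np.float64(0.00051))
(array([-124.5,  -89. ,    3. ]), array([-0.08, -0.11, -0.03]))
```

View pics/w9.png

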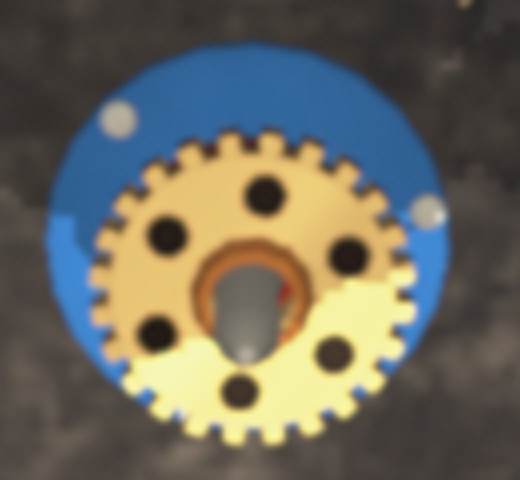

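Emit:
carry_out(
  moves="-124.5 -89 3 0 0 0 70;-124.5 -89 3 0 0 0 66;-124.5 -89 3 0 0 0 66;-124.5 -89 3 0 0 0 66;-124.5 -89 3 0 0 0 66;-124.5 -89 3 0 0 0 66;-124.5 -89 3 0 0 0 66",
)

```text
time: 15.1
ee_pos: [0.5624, 0.2399, 0.1365]
tcp_rot: [-180.0, -0.0, -179.9]
wrist_force: [0.9, 0.5, 0.1]
opening: 0.0661
grasp_force: 0.0
```

```bash
python3 - <<'E'
from h import *
o=bot.get_obs();print(o["ee_pos"],o["wrist_force"])
c,P=snap("wrist")
h=c["img"].astype(int)
uv=proj(c,P,[.5629,.2387,.007])[0]
for t in(110,130,150):
    m=window(c,uv,50)&(h.min(2)>t)
    print(uv,fit(c,P,m,.007))
cv2.imwrite("pics/w10.png",c["img"][...,::-1])
E
```

```text
[0.56242692 0.23990482 0.13651873] [0.86120739 0.49055482 0.13799974]
[310.31499818 193.76603655] (array([0.5621, 0.2385]), 'diam', np.float64(0.0536), 'rms', np.float64(0.00018))
[310.31499818 193.76603655] (array([0.5621, 0.2385]), 'diam', np.float64(0.0531), 'rms', np.float64(0.00017))
[310.31499818 193.76603655] (array([0.5622, 0.2384]), 'diam', np.float64(0.0526), 'rms', np.float64(0.00015))
```

Emit:
carry_out(
  moves="0.2 -1.4 45 0 0 0 66;0.2 -1.4 85 0 0 0 66;0.2 -1.4 107 0 0 0 66;0.2 -1.4 117 0 0 0 66;0.2 -1.4 119 0 0 0 66;0.2 -1.4 119 0 0 0 66;0.2 -1.4 119 0 0 0 52;0.2 -1.4 119 0 0 0 45;0.2 -1.4 119 0 0 0 45;0.2 -1.4 119 0 0 0 45;0.2 -1.4 119 0 0 0 45",
  force=30,
)

```text
time: 16.25
ee_pos: [0.5641, 0.2382, 0.0202]
tcp_rot: [179.9, 0.2, 180.0]
wrist_force: [-2.6, 0.4, 5.8]
opening: 0.048
grasp_force: 29.9
```

Emit:
carry_out(
  moves="0 0 -10 0 0 0 45;0 0 -40 0 0 0 45;0 0 -80 0 0 0 45;0 0 -110 0 0 0 45;125 89.5 -110 0 0 0 45;125 89.5 -110 0 0 0 45;125 89.5 -110 0 0 0 45;125 89.5 -110 0 0 0 45;125 89.5 -110 0 0 0 45;125 89.5 -110 0 0 0 45;125 89.5 -110 0 0 0 45",
)

```text
time: 17.35
ee_pos: [0.4393, 0.3266, 0.1281]
tcp_rot: [180.0, 0.0, 179.9]
wrist_force: [0.7, 0.6, -0.5]
opening: 0.0483
grasp_force: 31.0
```

```bash
python3 - <<'E'
from h import *
o=bot.get_obs();print(o["ee_pos"],o["tcp_rot"],o["opening"],o["grasp_force"],o["wrist_force"])
c,P=snap("wrist")
h=c["img"].astype(int);z=o["ee_pos"][2]
uv=proj(c,P,o["ee_pos"]-[0.001,0,.013])[0]
for t in(110,150):
    m=window(c,uv,54)&(h.min(2)>t)
    print(uv,fit(c,P,m,z-.0132),fit(c,P,m,z-.016))
cv2.imwrite("pics/w11.png",c["img"][...,::-1])
E
```

```text
[0.43929655 0.3266259  0.1281145 ] [1.79996799e+02 2.12586478e-02 1.79891618e+02] 0.04825628541971358 31.000528000295162 [ 0.69812964  0.64188881 -0.54656388]
[311.73964453 262.45920662] (array([0.435, 0.327]), 'diam', np.float64(0.0554), 'rms', np.float64(0.00142)) (array([0.4365, 0.327 ]), 'diam', np.float64(0.0565), 'rms', np.float64(0.00145))
[311.73964453 262.45920662] (array([0.437 , 0.3269]), 'diam', np.float64(0.0516), 'rms', np.float64(0.00025)) (array([0.4385, 0.3269]), 'diam', np.float64(0.0527), 'rms', np.float64(0.00026))
```

Emit:
carry_out(
  moves="-0.2 0.8 15 0 0 0 45;-0.2 0.8 35 0 0 0 45;-0.2 0.8 50 0 0 0 45;-0.2 0.8 60 0 0 0 45;-0.2 0.8 66 0 0 0 45;-0.2 0.8 68.5 0 0 0 45;-0.2 0.8 69 0 0 0 45;-0.2 0.8 69 0 0 0 45;-0.2 0.8 69 0 0 0 45",
)

```text
time: 18.3
ee_pos: [0.4387, 0.3283, 0.0595]
tcp_rot: [180.0, 0.0, 180.0]
wrist_force: [0.7, 0.1, -1.1]
opening: 0.0481
grasp_force: 31.0
```

Emit:
carry_out(
  moves="0 0 1 0 0 0 45;0 0 1.3 0 0 0 45;0 0 1.3 0 0 0 45;0 0 1.3 0 0 0 58;0 0 1.3 0 0 0 66;0 0 1.3 0 0 0 68;0 0 1.3 0 0 0 68;0 0 -40 0 0 0 68;0 0 -75 0 0 0 68;0 0 -80 0 0 0 68;0 0 -80 0 0 0 68;0 0 -80 0 0 0 68",
)

```text
time: 19.5
ee_pos: [0.4381, 0.3278, 0.1377]
tcp_rot: [-180.0, -0.1, 180.0]
wrist_force: [-0.4, 0.4, -1.1]
opening: 0.0678
grasp_force: 0.0
```

```bash
python3 - <<'E'
from h import *
o=bot.get_obs();print(o["ee_pos"],o["wrist_force"])
c,P=snap("wrist")
h=c["img"].astype(int)
uv=proj(c,P,[.4376,.3276,.045])[0]
for t in(90,110,130):print(uv,fit(c,P,window(c,uv,48)&(h.min(2)>t),.045))
m=window(c,uv,50)&(h[...,0]-h[...,2]>35)
print(fit(c,P,m,.038))
cv2.imwrite("pics/w12.png",cv2.resize(c["img"][130:250,250:380,::-1],None,fx=4,fy=4,interpolation=cv2.INTER_CUBIC))
print(go(.5568,.0735,.135))
E
```

```text
[0.43814997 0.32782114 0.13769454] [-0.39430381  0.36927988 -1.05456983]
[311.55198206 207.66225644] (array([0.4355, 0.3284]), 'diam', np.float64(0.0596), 'rms', np.float64(0.00142))
[311.55198206 207.66225644] (array([0.4353, 0.3284]), 'diam', np.float64(0.0586), 'rms', np.float64(0.00064))
[311.55198206 207.66225644] (array([0.4375, 0.3283]), 'diam', np.float64(0.055), 'rms', np.float64(0.00102))
(array([0.4366, 0.3282]), 'diam', np.float64(0.0591), 'rms', np.float64(0.004))
(array([-118.9, -254.2,    2.4]), array([-0.07, -0.1 , -0.02]))
```

Emit:
carry_out(
  moves="-119 -254 2.5 0 0 0 66;-119 -254 2.5 0 0 0 62;-119 -254 2.5 0 0 0 62;-119 -254 2.5 0 0 0 62;-119 -254 2.5 0 0 0 62;-119 -254 2.5 0 0 0 62;-119 -254 2.5 0 0 0 62;-119 -254 2.5 0 0 0 62;-119 -254 2.5 0 0 0 62",
)

```text
time: 20.45
ee_pos: [0.5568, 0.0746, 0.1356]
tcp_rot: [180.0, -0.1, -180.0]
wrist_force: [0.7, 1.0, -0.8]
opening: 0.0619
grasp_force: 0.0
```

```bash
python3 - <<'E'
from h import *
im=cv2.resize(cv2.imread("pics/w12.png"),None,fx=.25,fy=.25,interpolation=cv2.INTER_AREA)
s=im.astype(int);k=((s[...,2]-s[...,0]<25)&(s.min(2)>110)).astype(np.uint8)
k=cv2.morphologyEx(k,cv2.MORPH_OPEN,np.ones((2,2)));ct=max(cv2.findContours(k,0,1)[0],key=cv2.contourArea)
print("ring bbox px",np.array(cv2.boundingRect(ct))+[250,130,0,0])
o=bot.get_obs();print(o["ee_pos"],o["wrist_force"])
c,P=snap("wrist")
h=c["img"].astype(int)
uv=proj(c,P,[.5568,.0735,.006])[0]
for t in(110,130,150):
    m=window(c,uv,50)&(h.min(2)>t)
    print(uv,fit(c,P,m,.006))
cv2.imwrite("pics/w13.png",c["img"][...,::-1])
E
```

```text
ring bbox px [286 203  66  39]
[0.55675787 0.07463145 0.13556476] [ 0.69163365  0.98071009 -0.84064685]
[310.37435042 193.35633771] (array([0.566 , 0.0759]), 'diam', np.float64(0.0703), 'rms', np.float64(0.00501))
[310.37435042 193.35633771] (array([0.5569, 0.0732]), 'diam', np.float64(0.0503), 'rms', np.float64(0.00133))
[310.37435042 193.35633771] (array([0.5568, 0.0731]), 'diam', np.float64(0.0495), 'rms', np.float64(0.00019))
```

View pics/w12.png

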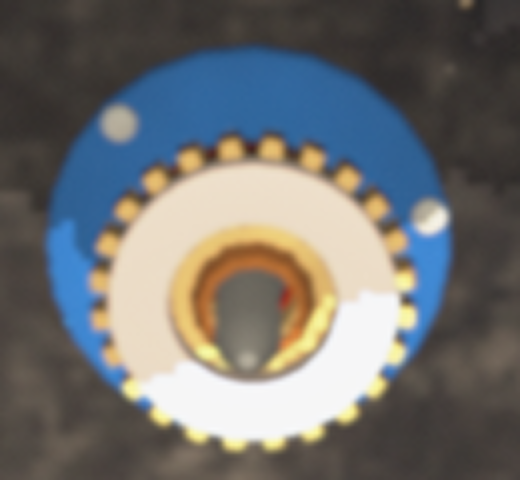

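Emit:
carry_out(
  moves="0 -1.5 45 0 0 0 62;0 -1.5 85 0 0 0 62;0 -1.5 107 0 0 0 62;0 -1.5 117 0 0 0 62;0 -1.5 119.5 0 0 0 62;0 -1.5 119.5 0 0 0 62;0 -1.5 119.5 0 0 0 50;0 -1.5 119.5 0 0 0 41;0 -1.5 119.5 0 0 0 41;0 -1.5 119.5 0 0 0 41;0 -1.5 119.5 0 0 0 41",
  force=35,
)

```text
time: 21.6
ee_pos: [0.5584, 0.0729, 0.0192]
tcp_rot: [179.9, 0.2, 180.0]
wrist_force: [-3.0, 0.6, 7.9]
opening: 0.0443
grasp_force: 34.5
```

Emit:
carry_out(
  moves="0 0 -10 0 0 0 41;0 0 -40 0 0 0 41;0 0 -80 0 0 0 41;0 0 -112 0 0 0 41;119 255 -112 0 0 0 41;119 255 -112 0 0 0 41;119 255 -112 0 0 0 41;119 255 -112 0 0 0 41;119 255 -112 0 0 0 41;119 255 -112 0 0 0 41;119 255 -112 0 0 0 41;119 255 -112 0 0 0 41;119 255 -112 0 0 0 41",
)

```text
time: 22.9
ee_pos: [0.4389, 0.327, 0.1295]
tcp_rot: [180.0, 0.0, 179.9]
wrist_force: [0.2, 0.5, -1.6]
opening: 0.0438
grasp_force: 36.0
```

```bash
python3 - <<'E'
from h import *
o=bot.get_obs();print(o["ee_pos"],o["tcp_rot"],o["opening"],o["grasp_force"],o["wrist_force"])
c,P=snap("wrist")
h=c["img"].astype(int);z=o["ee_pos"][2]
uv=proj(c,P,o["ee_pos"]-[0.001,0,.0132])[0]
for t in(110,130,150):
    m=window(c,uv,52)&(h.min(2)>t)
    print(uv,fit(c,P,m,z-.0132))
cv2.imwrite("pics/w14.png",c["img"][...,::-1])
E
```

```text
[0.43892112 0.32699958 0.12945894] [1.79993546e+02 3.44261764e-02 1.79937764e+02] 0.04382712512387776 35.966602116823196 [ 0.15680305  0.45700777 -1.64037515]
[311.74035615 262.24672254] (array([0.4369, 0.3273]), 'diam', np.float64(0.0479), 'rms', np.float64(0.00169))
[311.74035615 262.24672254] (array([0.4371, 0.3273]), 'diam', np.float64(0.0472), 'rms', np.float64(0.00035))
[311.74035615 262.24672254] (array([0.4372, 0.3275]), 'diam', np.float64(0.0462), 'rms', np.float64(0.00095))
```

Emit:
carry_out(
  moves="-0.4 0.5 15 0 0 0 41;-0.4 0.5 30 0 0 0 41;-0.4 0.5 36 0 0 0 41;-0.4 0.5 42 0 0 0 41;-0.4 0.5 48 0 0 0 41;-0.4 0.5 54 0 0 0 41;-0.4 0.5 60 0 0 0 41;-0.4 0.5 63 0 0 0 41;-0.4 0.5 64 0 0 0 41;-0.4 0.5 64 0 0 0 41;-0.4 0.5 64 0 0 0 41",
)

```text
time: 24.05
ee_pos: [0.439, 0.3282, 0.0652]
tcp_rot: [180.0, 0.0, 180.0]
wrist_force: [0.2, -0.7, -1.3]
opening: 0.0442
grasp_force: 36.0
```

Emit:
carry_out(
  moves="0 0 1 0 0 0 41;0 0 1.3 0 0 0 41;0 0 1.3 0 0 0 41;0 0 1.3 0 0 0 52;0 0 1.3 0 0 0 60;0 0 1.3 0 0 0 64;0 0 1.3 0 0 0 64;0 0 -40 0 0 0 64;0 0 -70 0 0 0 64;0 0 -73 0 0 0 64;0 0 -73 0 0 0 64;0 0 -73 0 0 0 64",
)

```text
time: 25.25
ee_pos: [0.4385, 0.3278, 0.1367]
tcp_rot: [-180.0, -0.1, 180.0]
wrist_force: [-0.1, 0.4, -0.4]
opening: 0.0644
grasp_force: 0.0
```

```bash
python3 - <<'E'
from h import *
o=bot.get_obs();print(o["ee_pos"],o["wrist_force"])
c,P=snap("wrist")
h=c["img"].astype(int)
uv=proj(c,P,[.4376,.3276,.051])[0]
for t in(110,130,150):print(uv,fit(c,P,window(c,uv,48)&(h.min(2)>t),.051))
cv2.imwrite("pics/w15.png",cv2.resize(c["img"][130:250,250:380,::-1],None,fx=4,fy=4,interpolation=cv2.INTER_CUBIC))
print(go(.5687,-.2369,.135))
E
```

```text
[0.43853576 0.32784532 0.1367433 ] [-0.09834409  0.44753102 -0.42185202]
[311.50293372 210.50514369] (array([0.4334, 0.3284]), 'diam', np.float64(0.0572), 'rms', np.float64(0.00048))
[311.50293372 210.50514369] (array([0.4354, 0.3283]), 'diam', np.float64(0.0535), 'rms', np.float64(0.00095))
[311.50293372 210.50514369] (array([0.4354, 0.3284]), 'diam', np.float64(0.0523), 'rms', np.float64(0.0008))
(array([-130.5, -564.6,    2. ]), array([-0.07, -0.09, -0.02]))
```

Emit:
carry_out(
  moves="-130.5 -565 2 0 0 0 60;-130.5 -565 2 0 0 0 50;-130.5 -565 2 0 0 0 45;-130.5 -565 2 0 0 0 45;-130.5 -565 2 0 0 0 45;-130.5 -565 2 0 0 0 45;-130.5 -565 2 0 0 0 45;-130.5 -565 2 0 0 0 45;-130.5 -565 2 0 0 0 45;-130.5 -565 2 0 0 0 45;-130.5 -565 2 0 0 0 45;-130.5 -565 2 0 0 0 45;-130.5 -565 2 0 0 0 45;-130.5 -565 2 0 0 0 45;-130.5 -565 2 0 0 0 45",
)

```text
time: 26.8
ee_pos: [0.5688, -0.2361, 0.1351]
tcp_rot: [180.0, -0.1, -180.0]
wrist_force: [0.6, 0.2, 0.7]
opening: 0.0446
grasp_force: 0.0
```

```bash
python3 - <<'E'
from h import *
o=bot.get_obs();print(o["ee_pos"],o["wrist_force"])
c,P=snap("wrist")
h=c["img"].astype(int)
uv=proj(c,P,[.5687,-.2369,.012])[0]
for t in(40,70,100):
    m=window(c,uv,45)&(h[...,0]-h[...,2]>t)
    print(uv,fit(c,P,m,.012),fit(c,P,m,.006))
v,u=np.nonzero(m);print(u.min(),u.max(),v.min(),v.max())
cv2.imwrite("pics/w16.png",c["img"][...,::-1])
E
```

```text
[ 0.56875678 -0.23609932  0.13514111] [0.5651184  0.18563768 0.66969246]
[310.64829511 195.55345706] (array([ 0.5679, -0.2381]), 'diam', np.float64(0.0318), 'rms', np.float64(0.00037)) (array([ 0.5697, -0.2381]), 'diam', np.float64(0.0326), 'rms', np.float64(0.00038))
[310.64829511 195.55345706] (array([ 0.5679, -0.238 ]), 'diam', np.float64(0.0313), 'rms', np.float64(0.00037)) (array([ 0.5697, -0.238 ]), 'diam', np.float64(0.0321), 'rms', np.float64(0.00037))
[310.64829511 195.55345706] (array([ 0.568 , -0.2381]), 'diam', np.float64(0.0307), 'rms', np.float64(0.00032)) (array([ 0.5699, -0.2381]), 'diam', np.float64(0.0314), 'rms', np.float64(0.00033))
291 327 176 213
```

Emit:
carry_out(
  moves="-0.2 -2 45 0 0 0 45;-0.2 -2 85 0 0 0 45;-0.2 -2 105 0 0 0 45;-0.2 -2 113 0 0 0 45;-0.2 -2 115 0 0 0 45;-0.2 -2 115 0 0 0 45;-0.2 -2 115 0 0 0 30;-0.2 -2 115 0 0 0 20;-0.2 -2 115 0 0 0 20;-0.2 -2 115 0 0 0 20;-0.2 -2 115 0 0 0 20",
  force=35,
)

```text
time: 27.95
ee_pos: [0.5703, -0.2393, 0.0229]
tcp_rot: [-180.0, 0.2, 180.0]
wrist_force: [-0.7, 1.2, 4.5]
opening: 0.0253
grasp_force: 34.1
```

Emit:
carry_out(
  moves="0 0 -10 0 0 0 20;0 0 -40 0 0 0 20;0 0 -80 0 0 0 20;0 0 -105 0 0 0 20;131 567 -105 0 0 0 20;131 567 -105 0 0 0 20;131 567 -105 0 0 0 20;131 567 -105 0 0 0 20;131 567 -105 0 0 0 20;131 567 -105 0 0 0 20;131 567 -105 0 0 0 20;131 567 -105 0 0 0 20;131 567 -105 0 0 0 20;131 567 -105 0 0 0 20;131 567 -105 0 0 0 20;131 567 -105 0 0 0 20;131 567 -105 0 0 0 20;131 567 -105 0 0 0 20;131 567 -105 0 0 0 20;131 567 -105 0 0 0 20",
)

```text
time: 29.95
ee_pos: [0.4391, 0.3271, 0.1263]
tcp_rot: [180.0, 0.0, 179.9]
wrist_force: [0.9, 0.1, -0.5]
opening: 0.0253
grasp_force: 34.6
```

```bash
python3 - <<'E'
from h import *
o=bot.get_obs();print(o["ee_pos"],o["tcp_rot"],o["opening"],o["grasp_force"],o["wrist_force"])
c,P=snap("wrist")
h=c["img"].astype(int);z=o["ee_pos"][2]
uv=proj(c,P,o["ee_pos"]-[0.001,0,.0109])[0]
for t in(70,100):
    m=window(c,uv,42)&(h[...,0]-h[...,2]>t)
    print(uv,fit(c,P,m,z-.0109),fit(c,P,m,z-.017))
cv2.imwrite("pics/w17.png",c["img"][100:340,220:420,::-1].repeat(2,0).repeat(2,1))
E
```

```text
[0.43905111 0.32709609 0.12630682] [1.79994623e+02 2.49299156e-02 1.79888315e+02] 0.025340414497247082 34.6340062469244 [ 0.90026171  0.09193865 -0.46462849]
[311.73858598 264.66267244] (array([0.4357, 0.3271]), 'diam', np.float64(0.0308), 'rms', np.float64(0.00092)) (array([0.4391, 0.327 ]), 'diam', np.float64(0.0321), 'rms', np.float64(0.00097))
[311.73858598 264.66267244] (array([0.4365, 0.3272]), 'diam', np.float64(0.029), 'rms', np.float64(0.0006)) (array([0.4399, 0.3272]), 'diam', np.float64(0.0303), 'rms', np.float64(0.00062))
```

View pics/w17.png

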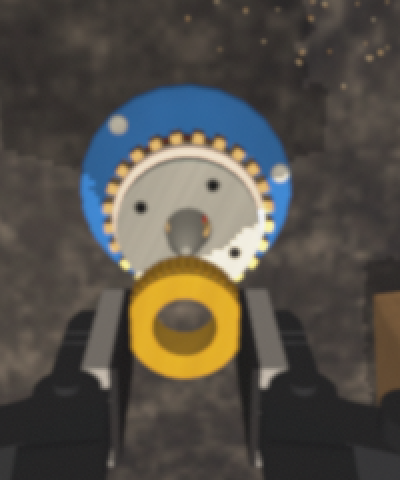

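Emit:
carry_out(
  moves="-0.3 0.5 15 0 0 0 20;-0.3 0.5 28 0 0 0 20;-0.3 0.5 33 0 0 0 20;-0.3 0.5 37 0 0 0 20;-0.3 0.5 41 0 0 0 20;-0.3 0.5 45 0 0 0 20;-0.3 0.5 49 0 0 0 20;-0.3 0.5 51 0 0 0 20;-0.3 0.5 51 0 0 0 20;-0.3 0.5 51 0 0 0 20",
)

```text
time: 31.0
ee_pos: [0.4389, 0.3286, 0.075]
tcp_rot: [180.0, 0.0, 180.0]
wrist_force: [-0.3, 0.2, -0.9]
opening: 0.0249
grasp_force: 34.6
```

Emit:
carry_out(
  moves="0 0 1 0 0 0 20;0 0 1.3 0 0 0 20;0 0 1.3 0 0 0 20;0 0 1.3 0 0 0 30;0 0 1.3 0 0 0 40;0 0 1.3 0 0 0 46;0 0 1.3 0 0 0 46;0 0 -30 0 0 0 46;0 0 -70 0 0 0 46;0 0 -90 0 0 0 46;0 0 -90 0 0 0 46;0 0 -90 0 0 0 46",
)

```text
time: 32.2
ee_pos: [0.439, 0.3286, 0.1647]
tcp_rot: [180.0, 0.0, 180.0]
wrist_force: [-0.6, -0.4, 0.7]
opening: 0.0462
grasp_force: 0.0
```

```bash
python3 - <<'E'
from h import *
o=bot.get_obs();print(o["ee_pos"],o["wrist_force"],o["qd"].round(2))
c,P=snap("wrist")
h=c["img"].astype(int)
uv=proj(c,P,[.4376,.3276,.063])[0];v0=uv
# collar: top face vs expected circle; also side camera check of heights
m=window(c,uv,34)&(h[...,0]-h[...,2]>90)
print("wrist",uv,fit(c,P,m,.063))
cc,Q=snap("side")
a=c["img"][120:280,230:400,::-1];b=cc["img"][120:190,270:345,::-1]
a=cv2.resize(a,(425,400),interpolation=cv2.INTER_CUBIC);b=cv2.resize(b,(375,400),interpolation=cv2.INTER_CUBIC)
cv2.imwrite("pics/end.png",np.hstack([a,b]))
E
```

```text
[0.43895555 0.32864248 0.16470765] [-0.6201838  -0.3513682   0.66877884] [ 0.07  0.68 -1.66 -0.28 -0.03 -0.08]
wrist [310.31220022 202.37089355] (array([0.4366, 0.3289]), 'diam', np.float64(0.0285), 'rms', np.float64(0.00031))
```

View pics/end.png

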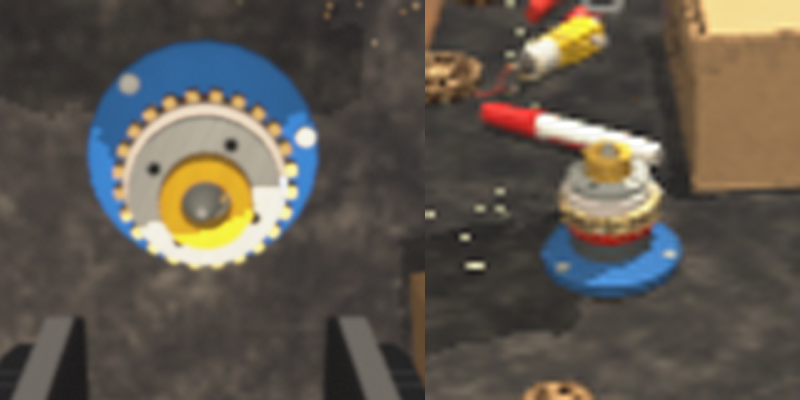

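The last picture shows all five parts stacked flat on the spindle, with the collar around the nose and the gripper clear, so I'm handing it in.

```bash
python3 -c "
from workcell import bot
print(bot.job_done())"
```

```text
the job is handed in; nothing more can be done
None
```

The slip clutch is assembled on the spindle in the required order (red disc, gear hub up, white ring, steel plate, brass collar), and the job is handed in at about 32 s. The final picture shows the stack flat with the gripper clear; the hand-in returned no verdict.

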